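Park the drilled carriage round the bent rod

TASK

Thread the orange drilled carriage onto the free end of the stand's bent steel rod, ease it along and round the bend without forcing it or bending the rod, and push it gently home on the black stop ring until the ring's red sleeve is pressed fully in. Then let it go, hanging there with its tab up, and leave the other things on the bench alone.

Things in the scene. Friction and masses are not known exactly. Their poses are not given: they have to be found in the camera images.
- stand: Fixed bench stand: grey base plate 105 x 90 x 12 mm, 16 mm steel column on its centre, black hub on top, bent steel rod. Origin on the bench under the column; x along the rod where it leaves the hub, z up. Rod axis level, 120 mm above the bench
- hub_face (a point): Centre of the outer face of the black hub (28 mm across, on the column's top), 18 mm from the column; x points along the rod away from the hub as nominally mounted, z up. From here the 10 mm round rod runs straight for 110 mm, bends level through about 70 degrees to the right (clockwise from above) on a centre-line radius of 60 mm, then runs straight for 70 mm to its free end
- rod_tip (a point): Free end of the rod (centre of its half-round end; the metal goes 5 mm farther); x outward along the rod there, z up. The rod is hand-bent and wavy: swivelled about the column by up to 3 degrees and kinked level by up to 10 degrees either way at 65 mm from the hub's face, at 12, 35 and 58 degrees into the bend and 35 mm from this end, so the way must be felt. Pushed hard sideways it stays bent
- sleeve (a joint): How far the red indicator sleeve is pushed in: 0 out, 0.004 m fully in. It is a 19 mm ring round the rod that stands 4 mm out of the face of the black stop ring (28 mm across, 12 mm long); about 5 N pushes it in and it stays in. The stop ring is clamped on the rod with its back 0 to 22 mm in front of the hub's face; where is not measured and must be felt or seen
- carriage: Orange drilled carriage, loose, 90 to 145 g, standing on the bench on its steel keel: 18 mm long (x, along its bore), 32 mm wide (y), 81 mm tall. Origin centre of its underside. Block with the bore from z = 16 to 44 mm; above it a finger tab 16 mm (x) by 10 mm (y), from z = 44 to 81 mm, to be pinched across its 10 mm. Either end may go on first. Hung on the rod it keeps its tab up by itself
- carriage_bore (a point): Centre of the carriage's round through-bore, 12.5 mm across, 18 mm long, along x; 30 mm above the underside. 2.5 mm wider than the rod. With the carriage home this point is 9 mm from the stop ring's face, so 21 to 43 mm from the hub's face
- bottle: Bystander: closed bottle with blue cap, 54 mm across, 100 mm tall; origin centre of the underside
- tape: Bystander: roll of tan tape lying flat, 72 mm across, 19 mm tall; origin centre of the underside
- dish: Bystander: petri dish with pink filling, 59 mm across, 13 mm tall; origin centre of the underside
- tube: Bystander: standing 50 ml tube with orange cap, 35 mm across, 114 mm tall; origin centre of the underside
- clock: Bystander: white lab timer, 62 x 66 x 20 mm; origin centre of the underside

How it is judged (in metres and radians):
On the way, in this order (a step that is already met when the one before it is completed fails the run):
1. the carriage is threaded on the rod's outer leg (x of carriage_bore in the frame of rod_tip between -0.07 and -0.008 m and y of carriage_bore in the frame of rod_tip between -0.004 and 0.004 m and z of carriage_bore in the frame of rod_tip between -0.004 and 0.004 m), for 0.1 s.
2. it has come round the bend onto the inner leg (x of carriage_bore in the frame of hub_face below 0.095 m and distance between carriage_bore and hub_face below 0.1 m), for 0.1 s.
3. the red sleeve is pressed fully in by the carriage (value of joint sleeve above 0.0033 m and distance between carriage_bore and hub_face below 0.048 m), for 0.2 s.
At the end, for the whole second after the job is handed in: The red sleeve is pressed in by at least 3.3 of its 4 mm, and the carriage hangs released and at rest on the rod's inner leg at the stop ring, its bore's centre within 47 mm of the hub's face, tab up (within 20 degrees) (all of step 3 and x of carriage_bore in the frame of hub_face below 0.047 m and angle between the x axis of carriage and the x axis of hub_face, either way round below 0.3 rad and angle between carriage's own z axis and vertical below 0.35 rad and linear speed of carriage below 0.02 m/s); the robot touches nothing.
It fails at once if the carriage is forced: more than 15 N between it and the stand, its rod or its stop ring (contact force between carriage and stand above 15 N).
It fails at once if the rod is bent: its free end moved by more than 6 mm (distance of rod_tip from where it was at the start of the episode above 0.006 m).
It fails at once if a bystander is moved by more than 15 mm (distance of any of bottle, tape, dish, tube, clock from where it was at the start of the episode above 0.015 m).
It also fails if it takes over 72 s, if anything falls off the work surface, if the arm or the gripper's body presses on something with over 40 N, if the wrist force passes 120 N, or if a joint passes its speed limit or range.

ROBOT

A 6-joint arm with a two-finger parallel gripper is mounted at the origin on a cart in front of the work surface, level with it; the furniture and walls round the work are solid. World frame = base frame: x ahead of the robot, y to its left, z up, the work surface at z = 0. Lengths are in mm, angles in rad, forces in N, time in s.
With the tool pointing down it reaches from about 350 to 975 mm from the base axis. Payload 17.4 kg.
Tool frame: the origin (TCP) lies at the very end of the fingers, on their centre line; the grasp point (between the pads) lies 19 mm behind it; z points along the fingers, y is the line along which they close (so a half turn about z gives the same grasp; the last joint's range is limited). The gripper opens to 85 mm and grips with 20 to 120 N. Pads are 22 mm wide; open, the fingers measure 114 mm over their backs; the gripper's body (76 mm by 85 mm) begins 54 mm behind the grasp point. The pads swing forward as they close: fully open they stand 13 mm farther back than shut.
Start: joints at [1.216, 0.116, 1.442, -0, 1.584, -0.038], TCP at [210.289, 641.413, 231.303] pointing down, gripper open.
Joint ranges: [-2.83, 2.83], [-0.83, 2.19], [0.07, 2.5], [-1.14, 4.28], [0.01, 3], [-2.97, 2.97]. Speed limits (rad/s): [1.89, 1.89, 2.22, 3.14, 3.14, 3.14].

INTERFACE

Orientations are given as [roll, pitch, yaw] about the fixed x, y, z axes, in that order (R = Rz(yaw) Ry(pitch) Rx(roll)).
In Python, from plant import arm gives the robot as it stands.
- The arm moves only by the tool jog_arm, never from a script. Its argument "moves" is a list of rows, each a list of 4 numbers: the shift along the world's x, y, z in mm, then the turn about the world's z in rad. A call has 1 to 12 rows; each row shifts and turns the commanded pose from where the row before left it; what a row does not reach is not made up. A row lasts 1/8 s, in which the tool goes at most 62.5 mm and 10.7 degrees, less where a joint would pass 70% of its speed; a pose out of reach is approached as far as the arm can. A call is refused whole if a number of a shift passes 62.5 or a number of a turn 0.188, either way. A call with a gripper value outside its range is refused whole. "claw" is the finger opening in mm, from 0 to 85.4, set as the call begins (left out, the last holds). The fingers move at their own pace and stop on an object; "newtons" is the grip in N (left out, the last holds). Time passes only in rows, so rows that do not move let the fingers close. It gives the time, the measured TCP pose, the force, the opening and the grip force at its end, in the units of the state.
- arm.read_state(): the state, without advancing time (a new reading comes with each control period).
- arm.camera(name): name is "side" or "top" or "wrist"; returns a dict with "pixels" (400x640x3 uint8, blue, green, red), "mtx" (3x3 intrinsics, pixels), "xyz" and "orientation" of the camera in the world. Camera axes: x right, y down, z forward; pixel columns grow to the right and rows downward; lengths in mm; the calibration is good to about 2 mm. A picture is of the moment at which its call begins. There is no depth.
- arm.hand_in(): hands the job in; it is judged then, once.
The state is a dict: "clock": time; "joint_positions": joint angles; "joint_velocities": joint speeds; "tau": joint torques, N m; "tool_pos": TCP position; "tcp_rot": TCP orientation; "force": force on the tool from outside, world axes, zero at the start; "moment": the same for the moment, N m; "finger_gap": finger opening in mm; "grip_force": force on a finger pad.
Only numpy, scipy, OpenCV 4.12 (cv2) and the standard library are available. Lean on these libraries where they do the work, as an engineer would, in place of code of your own. Each camera call takes 0.05 s, during which the arm holds its last target. There are 200 camera calls.

## Working session

There is one attempt and no reset: what is moved stays moved. The work goes in short steps, Python scripts to look and compute and a tool call to move; the robot and the scene stay as the last step left them, time stands still between calls to the robot, and variables do not carry over. Pictures are saved under pics/ and viewed, at most 13 in all, crops included, and the job is handed in when it is done.

Besides the shell and the picture viewer there is one more tool, called after "Emit:" in YAML: its name, and indented under it one key for each argument. jog_arm: Moves the arm, as the interface text tells. Its arguments: {"type":"object","properties":{"moves":{"type":"array"},"claw":{"type":"number"},"newtons":{"type":"number"}},"required":["moves"]}

```bash
ls; mkdir -p pics
cat > h.py <<'E'
import numpy as np, cv2
from scipy.spatial.transform import Rotation as R
from plant import arm
def ray(c,uv):
    d=np.linalg.inv(c["mtx"])@np.array([uv[0],uv[1],1.0])
    return np.array(c["xyz"],float), R.from_euler("xyz",c["orientation"]).as_matrix()@d
def onz(c,uv,z):
    o,d=ray(c,uv); return o+d*(z-o[2])/d[2]
def proj(c,p):
    q=R.from_euler("xyz",c["orientation"]).as_matrix().T@(np.array(p,float)-np.array(c["xyz"],float))
    q=np.array(c["mtx"])@q; return q[:2]/q[2]
E
python3 - <<'E'
from h import *
for n in("top","side"):
    c=arm.camera(n); cv2.imwrite(f"pics/{n}0.png",c["pixels"]); print(n,c["xyz"],c["orientation"],np.array(c["mtx"]).tolist())
    np.save(f"pics/{n}0.npy",c,allow_pickle=True)
print(arm.read_state())
E
```

```text
pics
top [441.2017903  112.13383572 977.75881506] [-2.97079437  0.01022637 -1.55687316] [[379.10374316371116, 0.0, 318.47816544181836], [0.0, 379.10374316371116, 199.21567192457877], [0.0, 0.0, 1.0]]
side [ 610.54735757 -642.28815878  662.99948279] [-2.2002663  -0.02348681  0.01274363] [[393.49552371709933, 0.0, 320.2870385931199], [0.0, 393.49552371709933, 197.90498169846185], [0.0, 0.0, 1.0]]
{'clock': 0.1, 'joint_positions': array([ 1.21620470e+00,  1.16427080e-01,  1.44221497e+00, -1.49286330e-06,
        1.58399795e+00, -3.77914198e-02]), 'joint_velocities': array([-9.72959246e-05,  1.24842684e-06, -1.48335254e-03,  4.45550900e-04,
       -7.46628235e-04, -6.35383349e-05]), 'tau': array([ 2.04129312e-03, -7.33663058e+01, -6.33786678e+01,  9.46308683e-05,
        5.33699262e-03, -8.85344235e-06]), 'tool_pos': array([210.22293563, 641.24258367, 230.63312359]), 'tcp_rot': array([-3.14054599e+00, -3.80797708e-05,  2.82479241e+00]), 'force': array([ 0.47627192, -0.06685728,  0.06330233]), 'moment': array([ 0.00764844, -0.01532101, -0.01053889]), 'grip_force': 0.0, 'finger_gap': 85.30899530232294}
```

View pics/top0.png

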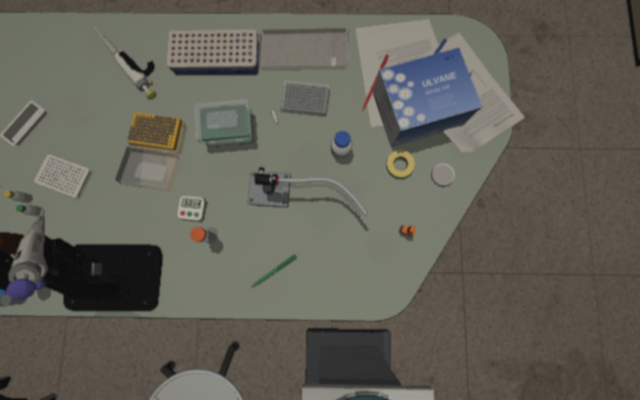

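View pics/side0.png

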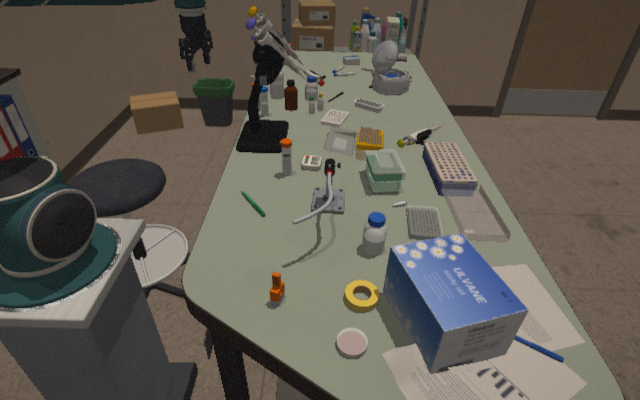

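Top view: the hub is at about (262,180), the rod tip at (365,213) and the carriage at (408,230). Side view: the carriage is at (277,288) and the rod tip at (297,221). Next I'll measure these and zoom in.

Run:
```python
from h import *
t=np.load("pics/top0.npy",allow_pickle=True).item(); s=np.load("pics/side0.npy",allow_pickle=True).item()
for nm,uv,z in[("hub",(262,180),120),("tip",(365,213),120),("carr",(408,230),44),("bottle",(342,140),100),("tube",(198,234),114),("tape",(401,164),19),("dish",(443,175),13),("clock",(191,208),20)]: print(nm,onz(t,uv,z).round(0))
print("side tip",onz(s,(297,221),120).round(0),"carr base",onz(s,(277,299),0).round(0))
# orange mask carriage
for n,c,box in(("top",t,(390,215,430,245)),("side",s,(262,265,295,310))):
    p=c["pixels"].astype(int); m=((p[...,2]>150)&(p[...,0]<80)&(p[...,1]<130)).astype(np.uint8)
    k=np.zeros_like(m); x0,y0,x1,y1=box; k[y0:y1,x0:x1]=m[y0:y1,x0:x1]
    ys,xs=np.nonzero(k); print(n,len(xs),xs.min(),xs.max(),ys.min(),ys.max(),cv2.minAreaRect(np.c_[xs,ys].astype(np.float32)))
a=cv2.resize(t["pixels"][155:245,240:430],None,fx=4.2,fy=4.2,interpolation=cv2.INTER_CUBIC)[:, :800]
b=cv2.resize(s["pixels"][150:310,240:400],None,fx=1.3,fy=1.3,interpolation=cv2.INTER_CUBIC)
o=np.zeros((600,800,3),np.uint8); o[:a.shape[0],:a.shape[1]]=a; o[380:380+min(220,b.shape[0]),:b.shape[1]]=b[:220]
b2=cv2.resize(s["pixels"][260:310,255:300],None,fx=4.3,fy=4.3,interpolation=cv2.INTER_CUBIC); o[380:380+b2.shape[0],300:300+b2.shape[1]]=b2
b3=cv2.resize(t["pixels"][215:245,390:430],None,fx=7,fy=7,interpolation=cv2.INTER_CUBIC); o[380:380+b3.shape[0],510:510+b3.shape[1]]=b3
cv2.imwrite("pics/z1.png",o)
```

```text
hub [633. 255. 120.]
tip [558.  17. 120.]
carr [528. -97.  44.]
bottle [738.  68. 100.]
tube [506. 397. 114.]
tape [702. -89.  19.]
dish [ 675. -199.   13.]
clock [579. 451.  20.]
side tip [564.  16. 120.] carr base [528. -98.   0.]
top 44 403 415 226 233 ((409.1730651855469, 228.63461303710938), (12.355316162109375, 6.6679487228393555), 11.309932708740234)
side 65 270 283 272 294 ((276.9538269042969, 282.8692626953125), (12.03136920928955, 21.333972930908203), 7.125016689300537)
```

View pics/z1.png

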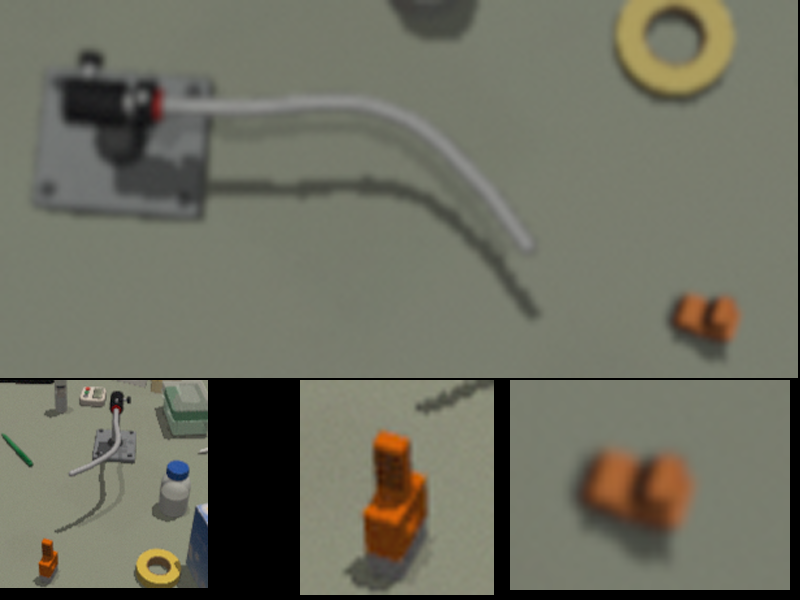

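Rod tip is about (560,17) at height 120. The outer leg heads about -139°, and the carriage is near (528,-98) with its bore at about -11°. I'll move above it for a wrist look.

Emit:
jog_arm:
  moves:
    - [19, -43, 0, -0.178]
    - [19, -43, 0, -0.178]
    - [19, -43, 0, -0.178]
    - [19, -43, 0, -0.178]
    - [19, -43, 0, -0.178]
    - [19, -43, 0, -0.178]
    - [19, -43, 0, -0.178]
    - [19, -43, 0, -0.178]
    - [19, -43, 0, -0.178]
  claw: 50
  newtons: 30

```text
clock: 1.23
tool_pos: [381.5, 252.9, 231.1]
tcp_rot: [3.142, 0.0, 1.217]
force: [1.6, -0.1, -0.2]
finger_gap: 50.2
grip_force: 0.0
```

Emit:
jog_arm:
  moves:
    - [19, -43, 0, -0.178]
    - [19, -43, 0, -0.178]
    - [19, -43, 0, -0.178]
    - [19, -43, 0, -0.178]
    - [19, -43, 0, -0.178]
    - [19, -43, 0, -0.178]
    - [19, -43, 0, -0.178]
    - [14, -50, -30, -0.178]
    - [0, 0, 0, 0]

```text
clock: 2.35
tool_pos: [527.7, -99.0, 198.3]
tcp_rot: [3.141, 0.004, -0.207]
force: [-0.6, 0.5, -0.6]
finger_gap: 50.1
grip_force: 0.0
```

Run:
```python
from h import *
c=arm.camera("wrist"); np.save("pics/w1.npy",c,allow_pickle=True); cv2.imwrite("pics/w1.png",c["pixels"])
s=arm.read_state(); print(s["tool_pos"],s["tcp_rot"],s["clock"],s["joint_positions"],c["xyz"],c["orientation"],c["mtx"][0])
```

```text
[527.85142098 -97.62415198 199.83649092] [-3.14144397e+00  2.73734593e-03 -2.03089511e-01] 2.4 [-2.30441003e-01 -1.75969163e-01  1.77789261e+00  7.37958743e-05
  1.54240959e+00  1.54344284e+00] [ 591.63094367 -111.9604335   340.5076904 ] [ 2.87323785e+00  1.29739500e-04 -1.77732739e+00] [289.56457457   0.         316.52622413]
```

View pics/w1.png

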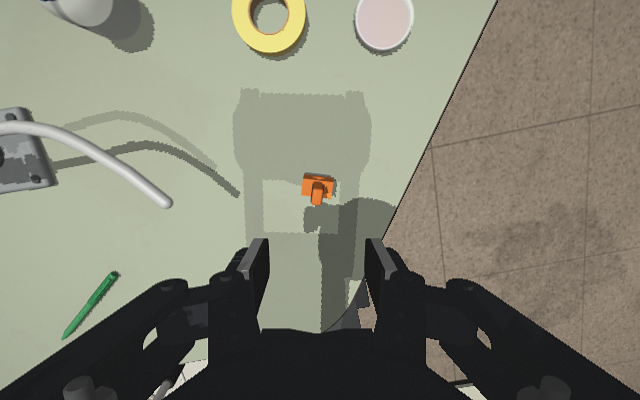

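The carriage sits at about (318,188) with its tab top near (317,202), and the rod tip is at (168,204). I'll measure its angle and the rod's centre line.

Run:
```python
from h import *
c=np.load("pics/w1.npy",allow_pickle=True).item(); p=c["pixels"].astype(int)
h=cv2.cvtColor(c["pixels"],cv2.COLOR_BGR2HSV)
m=((h[...,0]<18)&(h[...,1]>170)&(h[...,2]>80)).astype(np.uint8); m[:160]=0;m[220:]=0;m[:,:290]=0;m[:,350:]=0
z=cv2.resize(c["pixels"][165:215,290:350],None,fx=8,fy=8,interpolation=cv2.INTER_NEAREST)
# rod mask: grey bright low sat
r=((h[...,1]<25)&(h[...,2]>130)).astype(np.uint8); r[:, 240:]=0; r[:110]=0; r[215:]=0
z2=np.zeros((400,320,3),np.uint8); q=c["pixels"][100:225,:240].copy(); q[r[100:225,:240]>0]=(0,0,255)
z2[:166]=cv2.resize(q,(320,166)); cv2.imwrite("pics/z2.png",np.hstack([z,z2]))
n,l,st,ce=cv2.connectedComponentsWithStats(r); i=1+st[1:,4].argmax(); print(st[i])
rod=(l==i)
for u in range(0,175,10):
    v=np.nonzero(rod[:,u])[0]
    if len(v): print(u,v.min(),v.max(),onz(c,(u,v.mean()),121).round(1)[:2])
```

```text
[   0  110  170   99 3143]
0 110 145 [636.5 115.9]
10 110 156 [628.8 112. ]
20 116 156 [627.3 104.7]
30 122 153 [625.1  97.8]
40 123 136 [628.9  88. ]
50 125 138 [626.   81.4]
60 129 142 [621.9  75.5]
70 134 147 [617.   69.8]
80 139 151 [612.4  63.9]
90 144 157 [607.1  58.2]
100 150 163 [601.3  52.7]
110 156 169 [595.5  47.1]
120 162 176 [589.3  41.5]
130 169 183 [582.7  36.1]
140 177 191 [575.2  30.8]
150 185 199 [567.6  25.5]
160 193 206 [560.3  20. ]
```

View pics/z2.png

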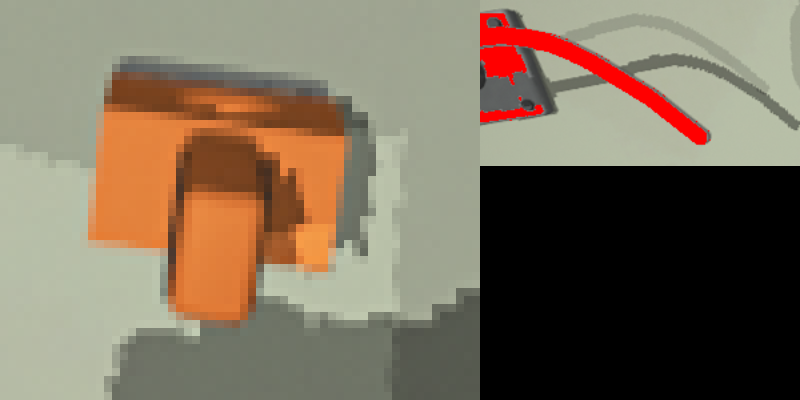

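Run:
```python
from h import *
c=np.load("pics/w1.npy",allow_pickle=True).item()
B=[onz(c,(290+a/8,165+b/8),44)[:2] for a,b in((105,105),(347,132),(328,270),(90,240))]
T=[onz(c,(290+a/8,165+b/8),81)[:2] for a,b in((180,190),(265,192),(248,323),(168,312))]
for Q in(B,T):
    Q=np.array(Q); print(Q.mean(0).round(1),"sides",[np.linalg.norm(Q[i]-Q[(i+1)%4]).round(1) for i in range(4)],
     "ang x",[np.degrees(np.arctan2(*(Q[i]-Q[j])[::-1])).round(1) for i,j in((0,3),(1,2))],"ang y",[np.degrees(np.arctan2(*(Q[i]-Q[j])[::-1])).round(1) for i,j in((0,1),(3,2))])
print("metal end",onz(c,(169.5,203),120))
t=np.load("pics/top0.npy",allow_pickle=True).item()
for a,b in((122,101),(137,103),(157,104),(200,106),(300,101),(370,101),(410,120),(450,153),(490,200),(528,245)): print((a,b),onz(t,(240+a/4.2,155+b/4.2),120).round(1)[:2])
```

```text
[526.9 -99.1] sides [np.float64(31.6), np.float64(18.7), np.float64(31.7), np.float64(18.2)] ang x [np.float64(-18.8), np.float64(-18.7)] ang y [np.float64(71.7), np.float64(70.8)]
[527.2 -98.8] sides [np.float64(9.8), np.float64(15.7), np.float64(9.4), np.float64(14.6)] ang x [np.float64(-17.5), np.float64(-18.7)] ang y [np.float64(76.8), np.float64(70.0)]
metal end [555.88308627  14.23786984 120.        ]
(122, 101) [635.1 238.3]
(137, 103) [634.1 230. ]
(157, 104) [633.6 218.9]
(200, 106) [632.8 195.1]
(300, 101) [636.3 140. ]
(370, 101) [636.7 101.3]
(410, 120) [626.2  79.2]
(450, 153) [608.   57.2]
(490, 200) [582.2  35.4]
(528, 245) [557.7  14.9]
```

Emit:
jog_arm:
  moves:
    - [-1, -2, -40, -0.12]
    - [0, 0, -50, 0]
    - [0, 0, -40, 0]
    - [0, 0, -20, 0]
    - [0, 0, 0, 0]

```text
clock: 3.02
tool_pos: [527.1, -98.0, 51.2]
tcp_rot: [3.142, 0.001, -0.32]
force: [0.1, 0.7, 0.6]
finger_gap: 50.0
grip_force: 0.0
```

Emit:
jog_arm:
  moves:
    - [0, 0, 0, 0]
    - [0, 0, 0, 0]
    - [0, 0, 0, 0]
    - [0, 0, 0, 0]
    - [0, 0, 0, 0]
  claw: 0
  newtons: 40

```text
clock: 3.65
tool_pos: [528.0, -98.6, 52.7]
tcp_rot: [-3.141, -0.002, -0.321]
force: [-1.1, 0.9, 8.0]
finger_gap: 9.1
grip_force: 42.4
```

Emit:
jog_arm:
  moves:
    - [0, 0, 15, 0]
    - [0, 0, 40, 0]
    - [0, 0, 35, 0.158]
    - [0, 20, 0, 0.16]
    - [0, 20, 0, 0.16]
    - [0, 20, 0, 0.16]
    - [0, 20, 0, 0.16]
    - [0, 12, 0, 0.16]
    - [0, 0, 0, 0]
    - [0, 0, 0, 0]

```text
clock: 4.9
tool_pos: [527.3, -7.0, 141.8]
tcp_rot: [3.141, -0.0, 0.633]
force: [-0.0, -0.1, -0.9]
finger_gap: 8.9
grip_force: 41.2
```

Run:
```python
from h import *
o=np.zeros((600,800,3),np.uint8)
for n in("wrist","side","top"):
    c=arm.camera(n); np.save(f"pics/{n}2.npy",c,allow_pickle=True)
    if n=="wrist": o[:,:]=cv2.resize(c["pixels"][60:360,60:460],(800,600),interpolation=cv2.INTER_CUBIC)
    if n=="side": o[:270,500:]=cv2.resize(c["pixels"][160:250,240:340],(300,270),interpolation=cv2.INTER_CUBIC)
    if n=="top": o[330:,500:]=cv2.resize(c["pixels"][180:270,330:430],(300,270),interpolation=cv2.INTER_CUBIC)
cv2.imwrite("pics/z3.png",o); s=arm.read_state(); print(s["tool_pos"],s["tcp_rot"],s["force"],s["clock"])
```

```text
[527.29718241  -7.08786004 141.44753529] [3.14148285e+00 6.85144930e-07 6.34350417e-01] [ 0.75480332 -0.08703782 -1.20270836] 5.05
```

View pics/z3.png

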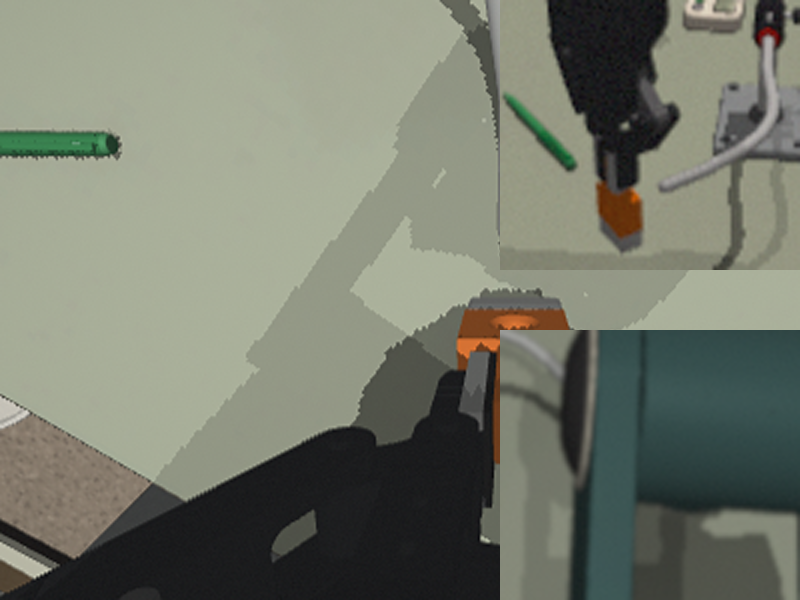

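The insets hid the middle. The bore mouth is at about (317,221) in the wrist picture. Measuring the rod in that view.

Run:
```python
from h import *
c=np.load("pics/wrist2.npy",allow_pickle=True).item(); s=np.load("pics/side2.npy",allow_pickle=True).item()
h=cv2.cvtColor(c["pixels"],cv2.COLOR_BGR2HSV)
r=((h[...,1]<25)&(h[...,2]>130)).astype(np.uint8); r[210:]=0; r[:,:270]=0; r[:,420:]=0
n,l,st,ce=cv2.connectedComponentsWithStats(r); i=1+st[1:,4].argmax(); print(st[i]); rod=l==i
tcp=np.array([527.3,-7.1]); a=.634; ex=np.array([np.cos(a),np.sin(a)]); ey=np.array([-ex[1],ex[0]])
for v in range(st[i][1]+2,st[i][1]+st[i][3],8):
    u=np.nonzero(rod[v])[0]; P=onz(c,(u.mean(),v),120)[:2]-tcp; print(v,u.min(),u.max(),"along",(P@ex).round(1),"lat",(P@ey).round(1))
# expected bore mouth proj for bore z
for z in(118,120,122): print(z,proj(c,[*(tcp+9*ex),z]), "centre side",proj(s,[*tcp,z]))
img=cv2.resize(c["pixels"][80:260,230:410],(600,600),interpolation=cv2.INTER_CUBIC)
i2=cv2.resize(s["pixels"][200:250,265:305],(200,250),interpolation=cv2.INTER_NEAREST); o=np.zeros((600,800,3),np.uint8);o[:,:600]=img;o[:250,600:]=i2
cv2.imwrite("pics/z4.png",o)
hs=cv2.cvtColor(s["pixels"],cv2.COLOR_BGR2HSV); m=((hs[...,0]<18)&(hs[...,1]>170)&(hs[...,2]>80)); m[:190]=0;m[250:]=0;m[:,:260]=0;m[:,310:]=0
ys,xs=np.nonzero(m); print("side orange",xs.min(),xs.max(),ys.min(),ys.max())
```

```text
[ 291    0   35  182 2929]
2 292 311 along 124.0 lat 8.6
10 295 312 along 120.6 lat 7.7
18 297 315 along 117.0 lat 6.5
26 298 315 along 113.5 lat 6.2
34 300 317 along 109.8 lat 5.3
42 302 318 along 106.2 lat 4.5
50 303 319 along 102.5 lat 4.0
58 304 320 along 98.7 lat 3.5
66 305 320 along 94.9 lat 3.3
74 306 321 along 91.0 lat 2.8
82 307 323 along 87.1 lat 2.0
90 308 323 along 83.2 lat 1.7
98 309 324 along 79.2 lat 1.2
106 310 325 along 75.1 lat 0.7
114 311 325 along 71.0 lat 0.4
122 311 325 along 66.8 lat 0.4
130 311 325 along 62.5 lat 0.4
138 310 325 along 58.2 lat 0.7
146 310 325 along 53.9 lat 0.7
154 310 324 along 49.4 lat 1.0
162 310 324 along 44.9 lat 1.0
170 310 324 along 40.4 lat 1.0
178 311 322 along 35.8 lat 1.2
118 [318.5863187  221.11210536] centre side [278.80201418 228.31730313]
120 [318.6062389  222.18539382] centre side [278.76557108 227.5966314 ]
122 [318.62660803 223.28287025] centre side [278.72902482 226.87391957]
side orange 272 286 221 238
```

View pics/z4.png

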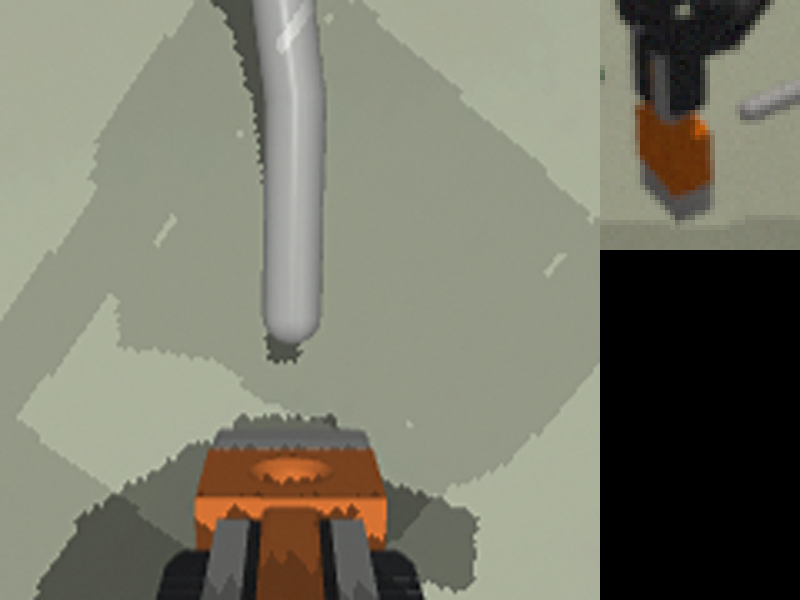

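The rod is about 1 mm left of the tool line and the bore sits at the same offset, so they're lined up sideways. The bore is about 1.3 mm low, because the grip reading puts it 22.7 mm below TCP. I'll raise it and approach.

Emit:
jog_arm:
  moves:
    - [0, 0, 1.3, -0.02]
    - [4, 2.8, 0, 0]
    - [4, 2.8, 0, 0]
    - [4, 2.8, 0, 0]
    - [3, 2.2, 0, 0]
    - [0, 0, 0, 0]
    - [0, 0, 0, 0]

```text
clock: 5.92
tool_pos: [542.3, 4.0, 142.6]
tcp_rot: [-3.142, 0.0, 0.617]
force: [0.3, 0.3, -1.5]
finger_gap: 9.2
grip_force: 41.3
```

```bash
cat > look.py <<'E'
from h import *
import sys
c=arm.camera("wrist"); np.save("pics/wl.npy",c,allow_pickle=True)
s=arm.read_state(); tcp=s["tool_pos"][:2]; a=s["tcp_rot"][2]; ex=np.array([np.cos(a),np.sin(a)]); ey=np.array([-ex[1],ex[0]])
print("t",s["clock"],"tcp",s["tool_pos"].round(1),"yaw",a.round(3),"F",s["force"].round(1),"Ftool",(s["force"][:2]@ex).round(1),(s["force"][:2]@ey).round(1),"M",s["moment"].round(2))
h=cv2.cvtColor(c["pixels"],cv2.COLOR_BGR2HSV)
r=((h[...,1]<25)&(h[...,2]>120)).astype(np.uint8); r[222:]=0; r[:,:150]=0; r[:,480:]=0
n,l,st,ce=cv2.connectedComponentsWithStats(r)
k=[j for j in range(1,n) if st[j][4]>150]; i=max(k,key=lambda j:st[j][1]+st[j][3]); rod=l==i; print(st[i])
for v in range(st[i][1]+st[i][3]-1,max(st[i][1],60),-8):
    u=np.nonzero(rod[v])[0]; P=onz(c,(u.mean(),v),120)[:2]-tcp; print(v,u.min(),u.max(),"along",(P@ex).round(1),"lat",(P@ey).round(2))
E
python3 look.py; python3 -c "
from h import *
c=np.load('pics/wl.npy',allow_pickle=True).item(); cv2.imwrite('pics/z5.png',cv2.resize(c['pixels'][140:260,250:390],(700,600),interpolation=cv2.INTER_CUBIC))"
```

```text
t 5.975 tcp [542.2   4.  142.6] yaw 0.617 F [ 0.7  0.6 -1.4] Ftool 1.0 0.1 M [0.03 0.01 0.05]
[ 266    0   60  213 3709]
212 314 319 along 15.0 lat 1.21
204 310 324 along 20.0 lat 0.91
196 309 324 along 24.8 lat 1.21
188 309 324 along 29.6 lat 1.21
180 309 324 along 34.4 lat 1.21
172 309 324 along 39.0 lat 1.22
164 309 324 along 43.6 lat 1.22
156 309 324 along 48.1 lat 1.22
148 309 324 along 52.6 lat 1.22
140 308 324 along 57.0 lat 1.5
132 307 322 along 61.3 lat 2.33
124 306 321 along 65.6 lat 2.87
116 305 320 along 69.8 lat 3.41
108 303 319 along 74.0 lat 4.21
100 302 318 along 78.1 lat 4.73
92 301 317 along 82.1 lat 5.24
84 300 316 along 86.1 lat 5.75
76 299 315 along 90.1 lat 6.25
68 297 314 along 94.0 lat 7.0
```

View pics/z5.png

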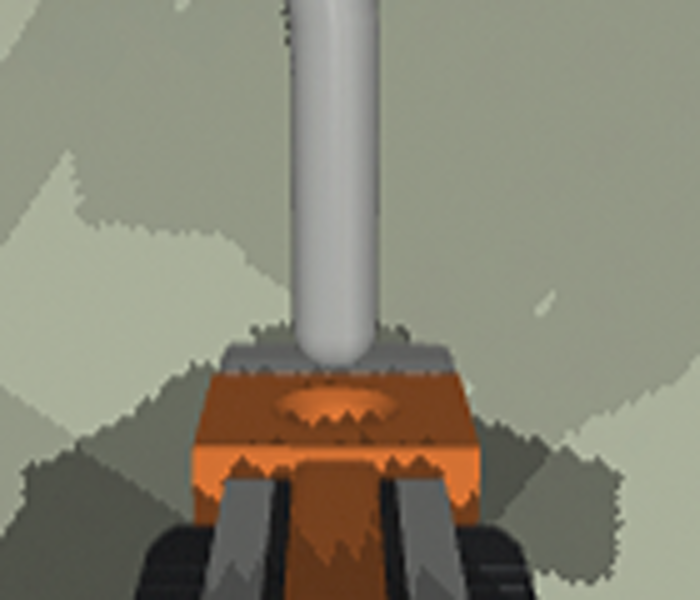

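Bore mouth and rod line up sideways and in angle, with a gap of about 6 mm. I'll enter gently.

Emit:
jog_arm:
  moves:
    - [1.6, 1.2, 0, 0]
    - [1.6, 1.2, 0, 0]
    - [1.6, 1.2, 0, 0]
    - [1.6, 1.1, 0, 0]
    - [1.6, 1.1, 0, 0]

```text
clock: 6.6
tool_pos: [550.4, 9.9, 142.6]
tcp_rot: [-3.142, 0.0, 0.617]
force: [-0.2, 0.2, -2.6]
finger_gap: 9.0
grip_force: 41.2
```

Emit:
jog_arm:
  moves:
    - [1.6, 1.2, 0, 0]
    - [1.6, 1.1, 0, 0]

```text
clock: 6.85
tool_pos: [553.6, 12.2, 142.6]
tcp_rot: [-3.142, 0.0, 0.617]
force: [-0.6, -0.3, -1.3]
finger_gap: 9.3
grip_force: 41.2
```

Emit:
jog_arm:
  moves:
    - [1.6, 1.2, 0, 0]
    - [1.6, 1.1, 0, 0]
    - [0, 0, 0, 0]

```text
clock: 7.22
tool_pos: [556.8, 14.5, 142.6]
tcp_rot: [-3.142, -0.0, 0.617]
force: [0.2, -0.2, -3.3]
finger_gap: 9.0
grip_force: 41.2
```

```bash
python3 look.py
```

```text
t 7.275 tcp [556.7  14.5 142.6] yaw 0.617 F [-0.7  0.2 -1.1] Ftool -0.4 0.6 M [ 0.   -0.1  -0.05]
[ 227    0   99  222 4126]
221 310 324 along 9.4 lat 0.87
213 310 324 along 14.5 lat 0.88
205 310 324 along 19.4 lat 0.88
197 310 324 along 24.3 lat 0.88
189 310 324 along 29.1 lat 0.89
181 309 324 along 33.8 lat 1.18
173 309 324 along 38.5 lat 1.18
165 308 323 along 43.1 lat 1.75
157 306 321 along 47.6 lat 2.88
149 305 320 along 52.1 lat 3.43
141 304 319 along 56.5 lat 3.97
133 303 318 along 60.8 lat 4.51
125 301 317 along 65.1 lat 5.31
117 300 316 along 69.3 lat 5.83
109 298 314 along 73.5 lat 6.89
101 296 313 along 77.6 lat 7.66
93 295 311 along 81.7 lat 8.42
85 292 309 along 85.7 lat 9.7
77 289 307 along 89.6 lat 10.97
69 286 303 along 93.5 lat 12.74
61 281 301 along 97.4 lat 14.49
```

Threaded about 12 mm deep with low forces. Next is a path planner from the wrist view.

```bash
cat > plan.py <<'E'
from h import *
import sys
from scipy.interpolate import UnivariateSpline
step=float(sys.argv[1]); n_=int(sys.argv[2]); OFF=float(sys.argv[3]) if len(sys.argv)>3 else 1.0
c=arm.camera("wrist"); np.save("pics/wl.npy",c,allow_pickle=True)
s=arm.read_state(); tcp=s["tool_pos"][:2]; a=s["tcp_rot"][2]; ex=np.array([np.cos(a),np.sin(a)]); ey=np.array([-ex[1],ex[0]])
print("t",s["clock"].__round__(2),"tcp",s["tool_pos"].round(1),"rot",s["tcp_rot"].round(3),"F",s["force"].round(1),"Ftool",(s["force"][:2]@ex).round(1),(s["force"][:2]@ey).round(1),"M",s["moment"].round(2))
h=cv2.cvtColor(c["pixels"],cv2.COLOR_BGR2HSV)
r=((h[...,1]<25)&(h[...,2]>120)).astype(np.uint8); r[222:]=0
A=[];L=[];u0=317
for v in range(221,40,-3):
    g=np.nonzero(r[v])[0]; g=g[abs(g-u0)<14]
    runs=[q for q in np.split(g,np.nonzero(np.diff(g)>1)[0]+1) if len(q)>8]
    if not runs: continue
    q=min(runs,key=lambda q:abs(q.mean()-u0)); 
    if len(q)>27: break
    u0=q.mean(); P=onz(c,(u0,v),120)[:2]-tcp; A.append(P@ex); L.append(P@ey)
A=np.array(A);L=np.array(L); print("n",len(A),"lat",[(round(float(x)),round(float(y),1)) for x,y in zip(A[::3],L[::3])])
k=A<9.4+step*n_+30; A=A[k];L=L[k]
f=UnivariateSpline(np.r_[0,A],np.r_[L[0]-(L[1]-L[0])*0,L],w=np.r_[.5,np.ones(len(A))]/.25,s=len(A))
# walk: bore centre follows rod; yaw = chord +-9
x=0.;px=np.array([0.,0.]);py=0.;out=[]
for i in range(n_):
    t=np.arctan(f.derivative()(x)); x+=step*np.cos(t)
    lo=max(x-9,0) ; ya=np.arctan2(f(x+9)-f(lo),x+9-lo)
    T=np.array([x,f(x)])-OFF*np.array([-np.sin(ya),np.cos(ya)])
    d=T-px; W=d[0]*ex+d[1]*ey; out.append([round(float(W[0]),1),round(float(W[1]),1),0,round(float(ya-py),3)])
    px=T;py=ya
    print(f"x{x:.0f} lat{f(x):.1f} yaw{a+ya:.3f}",end="; ")
print(); print(out)
E
python3 plan.py 2.5 12
```

```text
t 7.33 tcp [556.7  14.4 142.6] rot [-3.142 -0.     0.617] F [-0.5 -0.8 -1.2] Ftool -0.8 -0.4 M [-0. -0.  0.]
n 61 lat [(9, 0.9), (15, 0.9), (21, 0.9), (26, 0.9), (31, 0.9), (37, 1.2), (42, 1.8), (47, 2.3), (52, 3.4), (57, 4.0), (62, 4.8), (67, 5.6), (71, 6.4), (76, 7.4), (81, 8.5), (85, 9.5), (90, 11.3), (94, 12.8), (98, 15.0), (103, 17.8), (107, 20.7)]
x2 lat1.4 yaw0.547; x5 lat1.2 yaw0.554; x7 lat1.1 yaw0.560; x10 lat0.9 yaw0.569; x12 lat0.8 yaw0.582; x15 lat0.8 yaw0.595; x17 lat0.7 yaw0.607; x20 lat0.7 yaw0.619; x22 lat0.7 yaw0.631; x25 lat0.8 yaw0.643; x27 lat0.9 yaw0.655; x30 lat1.0 yaw0.666; 
[[1.7, 1.8, 0, -0.069], [2.2, 1.3, 0, 0.006], [2.1, 1.3, 0, 0.006], [2.1, 1.3, 0, 0.009], [2.1, 1.4, 0, 0.013], [2.1, 1.4, 0, 0.013], [2.1, 1.4, 0, 0.012], [2.1, 1.4, 0, 0.012], [2.0, 1.5, 0, 0.012], [2.0, 1.5, 0, 0.012], [2.0, 1.5, 0, 0.012], [2.0, 1.5, 0, 0.011]]
```

Emit:
jog_arm:
  moves:
    - [2, 1.5, 0, 0]
    - [2, 1.4, 0, 0]
    - [2, 1.4, 0, 0]
    - [2, 1.5, 0, 0]

```text
clock: 7.82
tool_pos: [564.8, 20.3, 142.6]
tcp_rot: [-3.142, 0.0, 0.617]
force: [0.4, -0.2, -1.9]
finger_gap: 9.0
grip_force: 41.2
```

Emit:
jog_arm:
  moves:
    - [2, 1.4, 0, 0]
    - [2, 1.4, 0, 0]
    - [2, 1.5, 0, 0]
    - [2, 1.4, 0, 0]
    - [2, 1.4, 0, 0]
    - [0, 0, 0, 0]

```text
clock: 8.57
tool_pos: [574.8, 27.4, 142.6]
tcp_rot: [-3.142, 0.0, 0.617]
force: [-0.4, 0.8, -1.5]
finger_gap: 9.2
grip_force: 41.2
```

```bash
sed -i 's/s=len(A))/s=len(A)*.25)/' plan.py; python3 plan.py 2.5 12
```

```text
t 8.62 tcp [574.7  27.4 142.6] rot [-3.142  0.     0.617] F [ 0.8 -0.  -1.4] Ftool 0.6 -0.5 M [ 0.03 -0.02  0.03]
n 61 lat [(9, 1.2), (15, 0.9), (21, 2.1), (26, 2.7), (31, 3.5), (37, 4.1), (42, 4.9), (47, 6.0), (52, 6.8), (57, 8.2), (62, 9.2), (67, 11.1), (71, 12.7), (76, 15.3), (81, 18.1), (85, 20.7), (90, 24.0), (94, 28.2), (98, 31.7), (103, 36.1), (107, 41.3)]
x2 lat1.4 yaw0.602; x5 lat1.4 yaw0.602; x7 lat1.3 yaw0.612; x10 lat1.1 yaw0.627; x12 lat1.0 yaw0.647; x15 lat1.1 yaw0.676; x17 lat1.3 yaw0.706; x20 lat1.7 yaw0.734; x22 lat2.1 yaw0.756; x25 lat2.6 yaw0.769; x27 lat3.0 yaw0.771; x30 lat3.3 yaw0.765; 
[[1.8, 1.8, 0, -0.014], [2.0, 1.4, 0, 0.0], [2.1, 1.4, 0, 0.01], [2.1, 1.3, 0, 0.014], [2.1, 1.4, 0, 0.021], [2.0, 1.5, 0, 0.029], [1.9, 1.6, 0, 0.03], [1.8, 1.8, 0, 0.028], [1.8, 1.8, 0, 0.022], [1.8, 1.8, 0, 0.013], [1.8, 1.7, 0, 0.002], [1.8, 1.7, 0, -0.006]]
```

```bash
python3 - <<'E'
s=open("plan.py").read()
i=s.index("k=A<"); j=s.index("# walk")
s=s[:i]+'''from scipy.ndimage import gaussian_filter1d
from scipy.interpolate import CubicSpline
gx=np.arange(-20,A.max()); f=CubicSpline(gx,gaussian_filter1d(np.interp(gx,np.r_[-20,5,A],np.r_[OFF,OFF,L]),4))
'''+s[j:]
s=s.replace("lo=max(x-9,0)","lo=x-9").replace("40,-3","40,-1").replace("A[::3],L[::3]","A[::8],L[::8]")
open("plan.py","w").write(s)
E
python3 plan.py 2.5 12
```

```text
t 8.68 tcp [574.7  27.3 142.6] rot [-3.142 -0.     0.617] F [-0.4 -0.2 -1.2] Ftool -0.5 0.0 M [ 0.02 -0.04 -0.04]
n 181 lat [(9, 1.2), (14, 0.9), (19, 1.8), (24, 2.4), (29, 2.9), (34, 3.8), (38, 4.6), (43, 5.2), (48, 5.7), (52, 6.8), (56, 7.9), (61, 9.2), (65, 10.6), (69, 11.9), (73, 14.0), (78, 15.8), (82, 18.6), (86, 21.2), (90, 23.9), (93, 27.5), (97, 31.5), (101, 35.4), (105, 39.6)]
x2 lat1.0 yaw0.624; x5 lat1.1 yaw0.629; x7 lat1.1 yaw0.639; x10 lat1.1 yaw0.654; x12 lat1.2 yaw0.671; x15 lat1.3 yaw0.689; x17 lat1.5 yaw0.708; x20 lat1.8 yaw0.727; x22 lat2.1 yaw0.744; x25 lat2.5 yaw0.755; x27 lat2.9 yaw0.760; x30 lat3.3 yaw0.761; 
[[2.0, 1.5, 0, 0.008], [2.0, 1.5, 0, 0.005], [2.0, 1.5, 0, 0.01], [2.0, 1.5, 0, 0.015], [2.0, 1.5, 0, 0.017], [2.0, 1.6, 0, 0.018], [1.9, 1.6, 0, 0.019], [1.9, 1.7, 0, 0.019], [1.8, 1.7, 0, 0.016], [1.8, 1.7, 0, 0.011], [1.8, 1.7, 0, 0.005], [1.8, 1.7, 0, 0.002]]
```

Good plan; follow it.

Emit:
jog_arm:
  moves:
    - [2, 1.5, 0, 0.008]
    - [2, 1.5, 0, 0.005]
    - [2, 1.5, 0, 0.01]
    - [2, 1.5, 0, 0.015]
    - [2, 1.5, 0, 0.017]

```text
clock: 9.3
tool_pos: [584.8, 34.9, 142.6]
tcp_rot: [3.142, 0.0, 0.673]
force: [-0.7, 0.4, -1.3]
finger_gap: 8.7
grip_force: 41.2
```

Emit:
jog_arm:
  moves:
    - [2, 1.6, 0, 0.018]
    - [1.9, 1.6, 0, 0.019]
    - [1.9, 1.7, 0, 0.019]
    - [1.8, 1.7, 0, 0.016]
    - [1.8, 1.7, 0, 0.011]
    - [0, 0, 0, 0]

```text
clock: 10.05
tool_pos: [594.2, 43.3, 142.6]
tcp_rot: [-3.142, 0.0, 0.755]
force: [0.5, 0.3, -1.5]
finger_gap: 9.1
grip_force: 41.2
```

```bash
python3 plan.py 2.5 12
```

```text
t 10.1 tcp [594.1  43.2 142.6] rot [-3.142 -0.     0.755] F [-0.7 -0.6 -2. ] Ftool -0.9 0.1 M [ 0.04 -0.02  0.02]
n 181 lat [(10, 0.7), (15, 0.7), (20, 0.7), (24, 0.7), (29, 1.6), (34, 1.8), (39, 2.7), (43, 3.3), (48, 5.0), (52, 6.1), (57, 8.8), (61, 10.1), (65, 12.3), (70, 15.0), (74, 17.8), (78, 21.5), (82, 25.4), (86, 29.2), (90, 33.5), (94, 37.8), (98, 42.8), (101, 47.7), (105, 52.6)]
x2 lat1.0 yaw0.739; x5 lat0.9 yaw0.737; x7 lat0.8 yaw0.737; x10 lat0.7 yaw0.740; x12 lat0.7 yaw0.746; x15 lat0.7 yaw0.758; x17 lat0.7 yaw0.775; x20 lat0.7 yaw0.794; x22 lat0.8 yaw0.813; x25 lat1.0 yaw0.831; x27 lat1.3 yaw0.850; x30 lat1.5 yaw0.869; 
[[1.8, 1.7, 0, -0.016], [1.9, 1.7, 0, -0.002], [1.9, 1.7, 0, 0.0], [1.9, 1.7, 0, 0.002], [1.9, 1.7, 0, 0.007], [1.8, 1.7, 0, 0.012], [1.8, 1.7, 0, 0.017], [1.8, 1.8, 0, 0.019], [1.8, 1.8, 0, 0.018], [1.7, 1.9, 0, 0.018], [1.7, 1.9, 0, 0.019], [1.6, 1.9, 0, 0.019]]
```

Emit:
jog_arm:
  moves:
    - [1.8, 1.7, 0, -0.01]
    - [1.9, 1.7, 0, -0.002]
    - [1.9, 1.7, 0, 0]
    - [1.9, 1.7, 0, 0.002]
    - [1.9, 1.7, 0, 0.005]

```text
clock: 10.72
tool_pos: [603.6, 51.8, 142.6]
tcp_rot: [-3.142, -0.0, 0.75]
force: [0.7, 0.1, -0.7]
finger_gap: 9.1
grip_force: 41.2
```

Emit:
jog_arm:
  moves:
    - [1.8, 1.7, 0, 0.01]
    - [1.8, 1.7, 0, 0.017]
    - [1.8, 1.8, 0, 0.019]
    - [1.8, 1.8, 0, 0.018]
    - [0, 0, 0, 0]

```text
clock: 11.35
tool_pos: [610.8, 58.7, 142.6]
tcp_rot: [-3.142, 0.0, 0.814]
force: [-0.3, 0.6, -0.7]
finger_gap: 9.3
grip_force: 41.2
```

```bash
python3 plan.py 2.5 12
```

```text
t 11.4 tcp [610.7  58.7 142.6] rot [-3.142  0.     0.814] F [-0.   0.  -0.9] Ftool 0.0 0.0 M [ 0.03 -0.02  0.01]
n 181 lat [(10, 1.3), (15, 1.9), (20, 2.5), (25, 3.3), (29, 4.2), (34, 6.2), (39, 7.9), (43, 10.1), (48, 12.9), (52, 15.6), (57, 18.9), (61, 22.4), (65, 26.6), (70, 30.8), (74, 35.3), (78, 39.9), (82, 44.5), (86, 49.0), (90, 53.4), (94, 58.3), (98, 61.9), (101, 66.4), (105, 68.6)]
x2 lat1.0 yaw0.836; x5 lat1.1 yaw0.849; x7 lat1.2 yaw0.865; x10 lat1.3 yaw0.884; x12 lat1.5 yaw0.904; x15 lat1.7 yaw0.927; x17 lat2.1 yaw0.953; x20 lat2.4 yaw0.983; x22 lat2.8 yaw1.014; x25 lat3.3 yaw1.043; x27 lat4.0 yaw1.075; x30 lat4.7 yaw1.109; 
[[1.7, 1.9, 0, 0.023], [1.7, 1.9, 0, 0.013], [1.7, 1.9, 0, 0.016], [1.6, 1.9, 0, 0.018], [1.6, 2.0, 0, 0.02], [1.5, 2.0, 0, 0.023], [1.5, 2.0, 0, 0.027], [1.5, 2.1, 0, 0.03], [1.4, 2.1, 0, 0.03], [1.3, 2.2, 0, 0.03], [1.2, 2.2, 0, 0.031], [1.2, 2.3, 0, 0.035]]
```

Emit:
jog_arm:
  moves:
    - [1.7, 1.9, 0, 0.023]
    - [1.7, 1.9, 0, 0.013]
    - [1.7, 1.9, 0, 0.016]
    - [1.6, 1.9, 0, 0.018]
    - [1.6, 2, 0, 0.02]
    - [0, 0, 0, 0]

```text
clock: 12.15
tool_pos: [619.0, 68.4, 142.6]
tcp_rot: [-3.141, 0.0, 0.904]
force: [-0.3, -0.0, -1.2]
finger_gap: 9.4
grip_force: 41.2
```

```bash
python3 plan.py 2.5 12
```

```text
t 12.2 tcp [619.   68.3 142.5] rot [-3.142  0.     0.904] F [ 0.3 -0.1 -1. ] Ftool 0.1 -0.3 M [ 0.03  0.04 -0.01]
n 163 lat [(10, 1.3), (15, 1.9), (20, 3.4), (25, 4.5), (29, 6.0), (34, 7.7), (39, 9.9), (43, 12.7), (48, 16.0), (52, 19.3), (57, 22.8), (61, 26.8), (65, 30.8), (70, 35.0), (74, 39.1), (78, 43.2), (82, 46.9), (86, 50.6), (90, 54.2), (94, 57.3), (98, 60.1)]
x2 lat1.0 yaw0.936; x5 lat1.1 yaw0.957; x7 lat1.2 yaw0.983; x10 lat1.4 yaw1.013; x12 lat1.7 yaw1.044; x15 lat2.1 yaw1.078; x17 lat2.6 yaw1.113; x20 lat3.2 yaw1.146; x22 lat3.8 yaw1.177; x25 lat4.5 yaw1.205; x27 lat5.3 yaw1.233; x29 lat6.2 yaw1.264; 
[[1.5, 2.0, 0, 0.032], [1.5, 2.0, 0, 0.021], [1.5, 2.1, 0, 0.027], [1.4, 2.1, 0, 0.03], [1.3, 2.2, 0, 0.031], [1.2, 2.2, 0, 0.033], [1.1, 2.3, 0, 0.035], [1.1, 2.3, 0, 0.034], [1.0, 2.3, 0, 0.03], [0.9, 2.4, 0, 0.028], [0.9, 2.4, 0, 0.028], [0.8, 2.4, 0, 0.031]]
```

Emit:
jog_arm:
  moves:
    - [1.5, 2, 0, 0.032]
    - [1.5, 2, 0, 0.021]
    - [1.5, 2.1, 0, 0.027]
    - [1.4, 2.1, 0, 0.03]
    - [1.3, 2.2, 0, 0.031]
    - [0, 0, 0, 0]

```text
clock: 12.95
tool_pos: [626.2, 78.8, 142.6]
tcp_rot: [-3.141, 0.0, 1.046]
force: [0.7, -0.3, -0.8]
finger_gap: 9.0
grip_force: 41.3
```

```bash
python3 plan.py 2.5 12
```

```text
t 13.0 tcp [626.2  78.7 142.6] rot [-3.142  0.     1.045] F [ 0.6  0.6 -1.5] Ftool 0.8 -0.3 M [0.02 0.02 0.02]
n 180 lat [(10, 1.9), (16, 2.5), (21, 3.6), (25, 4.8), (30, 6.8), (35, 9.1), (40, 11.6), (44, 14.1), (49, 16.9), (53, 20.1), (58, 23.1), (62, 26.3), (66, 29.4), (70, 32.5), (75, 35.3), (79, 38.5), (83, 41.0), (87, 43.6), (91, 45.2), (95, 47.8), (98, 50.1), (102, 51.9), (106, 53.9)]
x2 lat1.1 yaw1.094; x5 lat1.2 yaw1.118; x7 lat1.4 yaw1.145; x10 lat1.7 yaw1.172; x12 lat2.0 yaw1.199; x15 lat2.5 yaw1.226; x17 lat3.0 yaw1.257; x20 lat3.5 yaw1.290; x22 lat4.1 yaw1.324; x25 lat4.8 yaw1.356; x27 lat5.6 yaw1.390; x29 lat6.5 yaw1.426; 
[[1.2, 2.3, 0, 0.049], [1.2, 2.2, 0, 0.024], [1.1, 2.3, 0, 0.027], [1.0, 2.3, 0, 0.027], [0.9, 2.4, 0, 0.026], [0.8, 2.4, 0, 0.027], [0.8, 2.4, 0, 0.031], [0.8, 2.4, 0, 0.033], [0.7, 2.4, 0, 0.033], [0.6, 2.5, 0, 0.033], [0.5, 2.5, 0, 0.034], [0.4, 2.5, 0, 0.035]]
```

Emit:
jog_arm:
  moves:
    - [1.2, 2.3, 0, 0.045]
    - [1.2, 2.2, 0, 0.026]
    - [1.1, 2.3, 0, 0.027]
    - [1, 2.3, 0, 0.027]
    - [0.9, 2.4, 0, 0.026]
    - [0, 0, 0, 0]

```text
clock: 13.75
tool_pos: [631.6, 90.3, 142.6]
tcp_rot: [-3.142, -0.0, 1.196]
force: [0.3, 0.1, -1.7]
finger_gap: 9.4
grip_force: 41.2
```

```bash
python3 plan.py 2.5 12
```

```text
t 13.8 tcp [631.6  90.2 142.6] rot [3.142 0.    1.196] F [-0.   0.3 -0.9] Ftool 0.3 0.1 M [-0.01  0.02  0.02]
n 151 lat [(10, 1.6), (15, 2.5), (20, 3.4), (25, 4.8), (30, 6.5), (35, 8.5), (39, 10.8), (44, 13.3), (48, 15.5), (53, 17.9), (57, 19.7), (62, 22.1), (66, 24.4), (70, 26.5), (74, 28.5), (78, 30.5), (82, 31.9), (86, 33.5), (90, 34.9)]
x2 lat1.1 yaw1.241; x5 lat1.2 yaw1.263; x7 lat1.4 yaw1.289; x10 lat1.6 yaw1.318; x12 lat2.0 yaw1.349; x15 lat2.4 yaw1.380; x17 lat2.9 yaw1.412; x20 lat3.5 yaw1.445; x22 lat4.1 yaw1.477; x25 lat4.8 yaw1.506; x27 lat5.6 yaw1.534; x29 lat6.5 yaw1.559; 
[[0.9, 2.4, 0, 0.046], [0.8, 2.4, 0, 0.022], [0.8, 2.4, 0, 0.026], [0.7, 2.4, 0, 0.029], [0.6, 2.5, 0, 0.031], [0.5, 2.5, 0, 0.031], [0.4, 2.5, 0, 0.032], [0.4, 2.5, 0, 0.033], [0.3, 2.5, 0, 0.032], [0.2, 2.5, 0, 0.03], [0.1, 2.5, 0, 0.027], [0.0, 2.5, 0, 0.025]]
```

Emit:
jog_arm:
  moves:
    - [0.9, 2.4, 0, 0.042]
    - [0.8, 2.4, 0, 0.024]
    - [0.8, 2.4, 0, 0.026]
    - [0.7, 2.4, 0, 0.029]
    - [0.6, 2.5, 0, 0.031]
    - [0, 0, 0, 0]

```text
clock: 14.55
tool_pos: [635.4, 102.4, 142.6]
tcp_rot: [-3.142, -0.0, 1.349]
force: [0.0, 0.3, -0.7]
finger_gap: 9.0
grip_force: 41.3
```

```bash
python3 plan.py 2.5 12
```

```text
t 14.6 tcp [635.4 102.3 142.6] rot [-3.142 -0.     1.348] F [-0.6  0.2 -1. ] Ftool 0.1 0.6 M [ 0.02  0.   -0.  ]
n 181 lat [(10, 1.8), (15, 2.7), (20, 3.9), (25, 5.3), (30, 6.8), (35, 7.9), (39, 9.3), (44, 11.2), (49, 12.6), (53, 14.2), (57, 15.5), (62, 16.8), (66, 18.1), (70, 19.3), (74, 20.0), (79, 21.0), (83, 21.6), (87, 21.8), (91, 20.6), (94, 20.5), (98, 20.3), (102, 20.2), (106, 26.3)]
x2 lat1.1 yaw1.403; x5 lat1.2 yaw1.426; x7 lat1.5 yaw1.452; x10 lat1.8 yaw1.478; x12 lat2.2 yaw1.505; x15 lat2.6 yaw1.531; x17 lat3.1 yaw1.557; x20 lat3.6 yaw1.579; x22 lat4.2 yaw1.597; x25 lat4.9 yaw1.611; x27 lat5.6 yaw1.624; x29 lat6.3 yaw1.639; 
[[0.5, 2.5, 0, 0.055], [0.4, 2.5, 0, 0.023], [0.3, 2.5, 0, 0.026], [0.2, 2.5, 0, 0.026], [0.2, 2.5, 0, 0.026], [0.1, 2.5, 0, 0.027], [0.1, 2.5, 0, 0.026], [0.0, 2.5, 0, 0.022], [-0.0, 2.5, 0, 0.018], [-0.1, 2.5, 0, 0.014], [-0.2, 2.5, 0, 0.013], [-0.2, 2.5, 0, 0.014]]
```

Emit:
jog_arm:
  moves:
    - [0.5, 2.5, 0, 0.048]
    - [0.4, 2.5, 0, 0.026]
    - [0.3, 2.5, 0, 0.026]
    - [0.2, 2.5, 0, 0.026]
    - [0.2, 2.5, 0, 0.026]
    - [0.1, 2.5, 0, 0.026]
    - [0, 0, 0, 0]

```text
clock: 15.48
tool_pos: [637.1, 117.4, 142.6]
tcp_rot: [-3.142, -0.0, 1.526]
force: [0.8, -0.3, -1.5]
finger_gap: 9.1
grip_force: 41.3
```

```bash
python3 plan.py 2.5 12
```

```text
t 15.53 tcp [637.1 117.3 142.6] rot [-3.142 -0.     1.526] F [-0.1 -0.9 -0.9] Ftool -0.9 0.1 M [ 0.02  0.03 -0.02]
n 162 lat [(11, 1.4), (16, 2.3), (21, 2.6), (25, 3.4), (30, 4.0), (35, 4.6), (40, 5.7), (44, 6.0), (49, 6.5), (53, 7.0), (58, 7.5), (62, 7.5), (66, 7.5), (70, 7.4), (75, 7.9), (79, 6.0), (83, 5.2), (87, 5.1), (91, 5.1), (95, 5.1), (98, 7.9)]
x2 lat1.0 yaw1.561; x5 lat1.1 yaw1.577; x7 lat1.3 yaw1.593; x10 lat1.5 yaw1.608; x12 lat1.7 yaw1.622; x15 lat2.0 yaw1.635; x17 lat2.3 yaw1.645; x20 lat2.6 yaw1.652; x22 lat2.9 yaw1.656; x25 lat3.3 yaw1.658; x27 lat3.6 yaw1.658; x30 lat4.0 yaw1.658; 
[[0.1, 2.5, 0, 0.036], [0.0, 2.5, 0, 0.016], [-0.0, 2.5, 0, 0.016], [-0.1, 2.5, 0, 0.015], [-0.2, 2.5, 0, 0.014], [-0.2, 2.5, 0, 0.013], [-0.2, 2.5, 0, 0.01], [-0.2, 2.5, 0, 0.007], [-0.2, 2.5, 0, 0.004], [-0.2, 2.5, 0, 0.002], [-0.2, 2.5, 0, 0.001], [-0.2, 2.5, 0, -0.0]]
```

Emit:
jog_arm:
  moves:
    - [0.1, 2.5, 0, 0.032]
    - [0, 2.5, 0, 0.018]
    - [0, 2.5, 0, 0.016]
    - [-0.1, 2.5, 0, 0.015]
    - [-0.2, 2.5, 0, 0.014]
    - [-0.2, 2.5, 0, 0.013]
    - [-0.2, 2.5, 0, 0.01]
    - [-0.2, 2.5, 0, 0.007]
    - [0, 0, 0, 0]

```text
clock: 16.65
tool_pos: [636.3, 137.4, 142.6]
tcp_rot: [-3.142, -0.0, 1.651]
force: [0.5, 0.6, -1.3]
finger_gap: 9.1
grip_force: 41.3
```

```bash
python3 plan.py 2.5 12;  python3 -c "
from h import *
c=np.load('pics/wl.npy',allow_pickle=True).item(); cv2.imwrite('pics/z6.png',cv2.resize(c['pixels'][40:260,200:430],(628,600),interpolation=cv2.INTER_CUBIC))"
```

```text
t 16.7 tcp [636.3 137.2 142.6] rot [-3.142  0.     1.651] F [-0.4 -0.6 -1.5] Ftool -0.6 0.4 M [0.03 0.03 0.05]
n 136 lat [(11, 1.3), (16, 1.0), (21, 1.0), (26, 1.3), (30, 1.6), (35, 1.3), (40, 0.7), (44, 0.2), (49, -0.4), (53, -0.9), (58, -1.5), (62, -2.0), (66, -3.4), (71, -5.3), (75, -5.8), (79, -1.7), (97, -7.6)]
x2 lat1.0 yaw1.661; x5 lat1.1 yaw1.660; x7 lat1.1 yaw1.655; x10 lat1.2 yaw1.651; x12 lat1.2 yaw1.650; x15 lat1.1 yaw1.652; x17 lat1.1 yaw1.656; x20 lat1.0 yaw1.659; x22 lat1.1 yaw1.661; x25 lat1.2 yaw1.659; x27 lat1.3 yaw1.654; x30 lat1.4 yaw1.642; 
[[-0.2, 2.5, 0, 0.011], [-0.2, 2.5, 0, -0.002], [-0.3, 2.5, 0, -0.004], [-0.2, 2.5, 0, -0.004], [-0.2, 2.5, 0, -0.001], [-0.1, 2.5, 0, 0.002], [-0.1, 2.5, 0, 0.004], [-0.2, 2.5, 0, 0.003], [-0.2, 2.5, 0, 0.001], [-0.3, 2.5, 0, -0.001], [-0.3, 2.5, 0, -0.006], [-0.3, 2.5, 0, -0.012]]
```

View pics/z6.png

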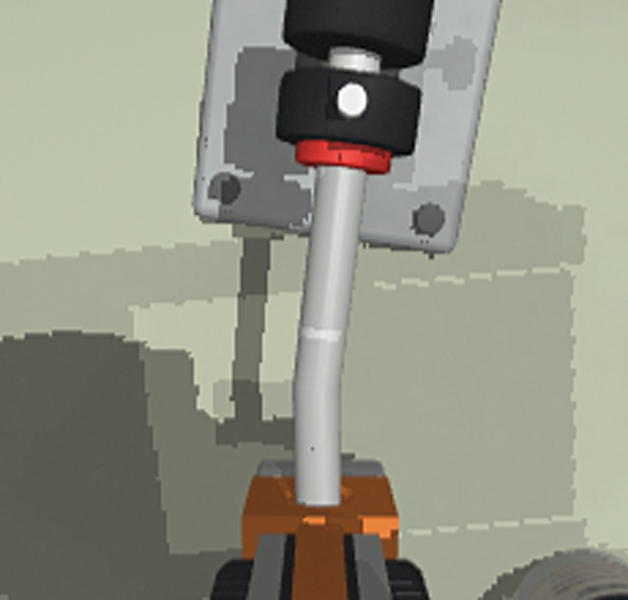

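The kink is at (315,385) in this crop, about 32 mm ahead. The red sleeve's end is at (343,168), about 77 mm ahead, so home is about 72 mm of travel.

Emit:
jog_arm:
  moves:
    - [-0.2, 2.5, 0, 0.005]
    - [-0.2, 2.5, 0, 0]
    - [-0.2, 2.5, 0, 0]
    - [-0.2, 2.5, 0, 0]
    - [-0.2, 2.5, 0, 0]
    - [-0.2, 2.5, 0, 0]
    - [-0.2, 2.5, 0, 0]
    - [-0.2, 2.5, 0, 0]
    - [0, 0, 0, 0]

```text
clock: 17.82
tool_pos: [634.7, 157.4, 142.6]
tcp_rot: [-3.142, -0.0, 1.656]
force: [0.5, 0.0, -1.6]
finger_gap: 9.0
grip_force: 41.3
```

```bash
python3 plan.py 2.5 12
```

```text
t 17.88 tcp [634.7 157.3 142.6] rot [-3.142  0.     1.656] F [-0.2  0.8 -1.3] Ftool 0.8 0.1 M [ 0.02  0.01 -0.02]
n 97 lat [(11, 1.3), (16, 1.0), (21, 0.4), (26, -0.2), (30, -0.7), (35, -1.3), (40, -1.9), (44, -2.4), (49, -3.0), (53, -4.3), (58, -2.3), (75, -8.7), (79, -4.6)]
x2 lat1.0 yaw1.673; x5 lat1.1 yaw1.670; x7 lat1.2 yaw1.661; x10 lat1.3 yaw1.647; x12 lat1.3 yaw1.628; x15 lat1.2 yaw1.606; x17 lat1.0 yaw1.583; x20 lat0.7 yaw1.561; x22 lat0.4 yaw1.545; x25 lat0.1 yaw1.535; x27 lat-0.2 yaw1.531; x30 lat-0.5 yaw1.530; 
[[-0.3, 2.5, 0, 0.017], [-0.3, 2.5, 0, -0.002], [-0.3, 2.5, 0, -0.009], [-0.3, 2.5, 0, -0.015], [-0.2, 2.5, 0, -0.019], [-0.1, 2.5, 0, -0.022], [-0.0, 2.5, 0, -0.023], [0.1, 2.5, 0, -0.022], [0.1, 2.5, 0, -0.016], [0.1, 2.5, 0, -0.01], [0.1, 2.5, 0, -0.004], [0.1, 2.5, 0, -0.001]]
```

Emit:
jog_arm:
  moves:
    - [-0.3, 2.5, 0, 0.005]
    - [-0.3, 2.5, 0, 0]
    - [-0.2, 2.5, 0, -0.005]
    - [-0.2, 2.5, 0, -0.013]
    - [-0.2, 2.5, 0, -0.018]
    - [-0.1, 2.5, 0, -0.022]

```text
clock: 18.62
tool_pos: [633.4, 172.4, 142.6]
tcp_rot: [-3.142, -0.0, 1.601]
force: [-1.3, -0.1, -0.5]
finger_gap: 9.4
grip_force: 41.2
```

Emit:
jog_arm:
  moves:
    - [0, 2.5, 0, -0.023]
    - [0.1, 2.5, 0, -0.022]
    - [0.1, 2.5, 0, -0.016]
    - [0.1, 2.5, 0, -0.01]
    - [0, 0, 0, 0]

```text
clock: 19.25
tool_pos: [633.7, 182.4, 142.6]
tcp_rot: [-3.142, 0.0, 1.532]
force: [0.4, -0.2, -1.5]
finger_gap: 9.2
grip_force: 41.2
```

```bash
python3 plan.py 2 10;  python3 -c "
from h import *
c=np.load('pics/wl.npy',allow_pickle=True).item(); cv2.imwrite('pics/z7.png',cv2.resize(c['pixels'][120:260,240:400],(685,600),interpolation=cv2.INTER_CUBIC))"
```

```text
t 19.3 tcp [633.7 182.3 142.6] rot [-3.142  0.     1.532] F [-0.2 -0.5 -0.9] Ftool -0.5 0.2 M [ 0.01 -0.04  0.07]
n 49 lat [(11, 1.4), (16, 1.1), (21, 1.1), (25, 1.1), (30, 1.4), (49, 0.8), (90, -7.9)]
x2 lat1.0 yaw1.546; x4 lat1.1 yaw1.546; x6 lat1.1 yaw1.545; x8 lat1.2 yaw1.542; x10 lat1.2 yaw1.539; x12 lat1.3 yaw1.537; x14 lat1.2 yaw1.535; x16 lat1.2 yaw1.533; x18 lat1.2 yaw1.533; x20 lat1.1 yaw1.536; 
[[0.0, 2.0, 0, 0.014], [0.0, 2.0, 0, 0.0], [0.0, 2.0, 0, -0.002], [0.0, 2.0, 0, -0.003], [0.0, 2.0, 0, -0.003], [0.1, 2.0, 0, -0.003], [0.1, 2.0, 0, -0.002], [0.1, 2.0, 0, -0.002], [0.1, 2.0, 0, -0.0], [0.1, 2.0, 0, 0.003]]
```

View pics/z7.png

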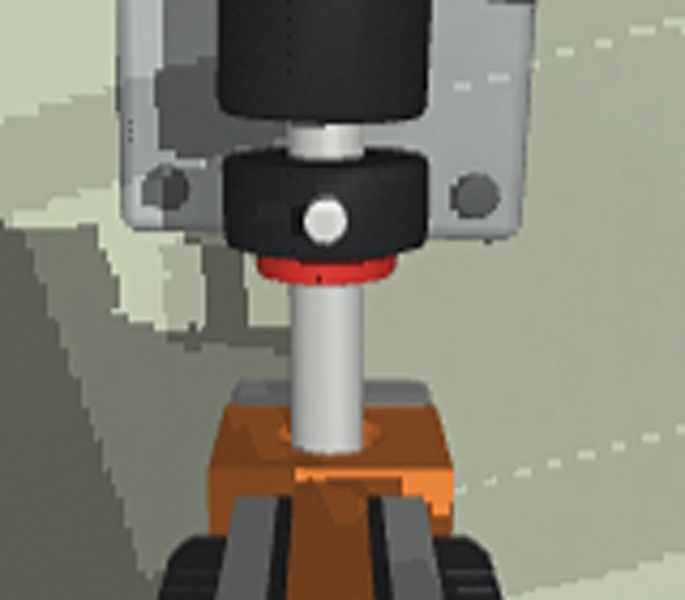

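Well aligned, with about 24 mm to the sleeve. I'll advance 18 mm, then feel for it.

Emit:
jog_arm:
  moves:
    - [0, 2, 0, 0.005]
    - [0, 2, 0, 0]
    - [0, 2, 0, 0]
    - [0, 2, 0, 0]
    - [0.1, 2, 0, 0]
    - [0.1, 2, 0, 0]
    - [0.1, 2, 0, 0]
    - [0.1, 2, 0, 0]
    - [0.1, 2, 0, 0]
    - [0, 0, 0, 0]

```text
clock: 20.55
tool_pos: [634.2, 200.3, 142.6]
tcp_rot: [-3.142, -0.0, 1.537]
force: [-0.3, 0.3, -1.4]
finger_gap: 8.7
grip_force: 41.2
```

Emit:
jog_arm:
  moves:
    - [0, 1, 0, 0]
    - [0, 1, 0, 0]
    - [0, 0, 0, 0]

```text
clock: 20.92
tool_pos: [634.2, 202.3, 142.6]
tcp_rot: [3.142, -0.0, 1.537]
force: [-0.3, -0.4, -0.9]
finger_gap: 9.0
grip_force: 41.2
```

Emit:
jog_arm:
  moves:
    - [0, 1, 0, 0]
    - [0, 1, 0, 0]
    - [0, 0, 0, 0]

```text
clock: 21.3
tool_pos: [634.2, 204.3, 142.6]
tcp_rot: [-3.142, -0.0, 1.537]
force: [-0.1, -0.4, -1.8]
finger_gap: 9.4
grip_force: 41.2
```

Emit:
jog_arm:
  moves:
    - [0, 0.8, 0, 0]
    - [0, 0.8, 0, 0]
    - [0, 0, 0, 0]

```text
clock: 21.68
tool_pos: [634.2, 205.6, 142.6]
tcp_rot: [-3.142, 0.0, 1.537]
force: [0.3, -3.8, -0.6]
finger_gap: 9.3
grip_force: 41.4
```

Emit:
jog_arm:
  moves:
    - [0, 0.5, 0, 0]
    - [0, 0.5, 0, 0]
    - [0, 0.5, 0, 0]
    - [0, 0, 0, 0]

```text
clock: 22.18
tool_pos: [634.2, 207.1, 142.6]
tcp_rot: [3.142, 0.0, 1.537]
force: [0.1, -5.5, -0.9]
finger_gap: 9.3
grip_force: 41.4
```

Emit:
jog_arm:
  moves:
    - [0, 0.5, 0, 0]
    - [0, 0.5, 0, 0]
    - [0, 0, 0, 0]

```text
clock: 22.55
tool_pos: [634.2, 208.2, 142.6]
tcp_rot: [3.141, 0.0, 1.537]
force: [0.1, -5.1, -1.0]
finger_gap: 9.4
grip_force: 41.4
```

Emit:
jog_arm:
  moves:
    - [0, 0.4, 0, 0]
    - [0, 0.4, 0, 0]
    - [0, 0, 0, 0]

```text
clock: 22.92
tool_pos: [634.3, 209.0, 142.6]
tcp_rot: [3.141, 0.0, 1.537]
force: [1.0, -4.3, -0.4]
finger_gap: 9.1
grip_force: 41.3
```

Emit:
jog_arm:
  moves:
    - [0, 0.3, 0, 0]
    - [0, 0, 0, 0]

```text
clock: 23.18
tool_pos: [634.3, 209.3, 142.6]
tcp_rot: [3.141, 0.0, 1.537]
force: [0.4, -5.1, -0.7]
finger_gap: 9.1
grip_force: 41.3
```

Emit:
jog_arm:
  moves:
    - [0, 0.2, 0, 0]
    - [0, 0, 0, 0]

```text
clock: 23.42
tool_pos: [634.3, 209.5, 142.6]
tcp_rot: [3.141, 0.0, 1.537]
force: [2.2, -4.9, -1.3]
finger_gap: 9.5
grip_force: 41.3
```

Emit:
jog_arm:
  moves:
    - [0, 0.2, 0, 0]
    - [0, 0, 0, 0]

```text
clock: 23.68
tool_pos: [634.3, 209.6, 142.6]
tcp_rot: [3.141, 0.0, 1.537]
force: [0.6, -4.7, -0.2]
finger_gap: 9.3
grip_force: 41.4
```

Emit:
jog_arm:
  moves:
    - [0, 0.1, 0, 0]
    - [0, 0, 0, 0]

```text
clock: 23.92
tool_pos: [634.3, 209.7, 142.6]
tcp_rot: [3.141, 0.0, 1.537]
force: [0.4, -6.5, -0.4]
finger_gap: 9.5
grip_force: 41.4
```

Emit:
jog_arm:
  moves:
    - [0, 0.1, 0, 0]
    - [0, 0, 0, 0]

```text
clock: 24.18
tool_pos: [634.3, 209.7, 142.6]
tcp_rot: [3.141, 0.001, 1.537]
force: [1.5, -7.5, -1.1]
finger_gap: 9.4
grip_force: 41.4
```

Emit:
jog_arm:
  moves:
    - [0, 0.1, 0, 0]
    - [0, 0, 0, 0]

```text
clock: 24.42
tool_pos: [634.3, 209.7, 142.7]
tcp_rot: [3.141, 0.001, 1.537]
force: [0.3, -8.4, -0.3]
finger_gap: 9.1
grip_force: 41.4
```

Home: the force climbs while the position stays put. I'll relax, release and lift.

Emit:
jog_arm:
  moves:
    - [0, -0.3, 0, 0]
    - [0, 0, 0, 0]

```text
clock: 24.68
tool_pos: [634.3, 209.6, 142.6]
tcp_rot: [3.141, 0.0, 1.537]
force: [0.2, -6.1, -0.9]
finger_gap: 9.4
grip_force: 41.3
```

Emit:
jog_arm:
  moves:
    - [0, 0, 0, 0]
    - [0, 0, 0, 0]
    - [0, 0, 0, 0]
    - [0, 0, 0, 0]
    - [0, 0, 0, 0]
    - [0, 0, 0, 0]
  claw: 36

```text
clock: 25.42
tool_pos: [634.2, 209.8, 142.6]
tcp_rot: [-3.142, -0.0, 1.537]
force: [-0.3, -0.1, 0.3]
finger_gap: 36.1
grip_force: 0.0
```

Emit:
jog_arm:
  moves:
    - [0, 0, 10, 0]
    - [0, 0, 20, 0]
    - [0, 0, 30, 0]
    - [0, 0, 30, 0]
    - [0, -30, 30, 0]
    - [0, -30, 10, 0]
    - [0, 0, 0, 0]
    - [0, 0, 0, 0]
    - [0, 0, 0, 0]
    - [0, 0, 0, 0]

```text
clock: 26.68
tool_pos: [634.1, 150.4, 272.3]
tcp_rot: [-3.141, 0.0, 1.537]
force: [0.7, -0.4, -0.7]
finger_gap: 35.8
grip_force: 0.0
```

Run:
```python
from h import *
w=arm.camera("wrist"); s=arm.camera("side"); print(arm.read_state()["tool_pos"])
o=np.zeros((450,800,3),np.uint8); o[:400,:400]=cv2.resize(w["pixels"][60:260,220:420],(400,400)); o[:400,400:]=cv2.resize(s["pixels"][140:240,280:380],(400,400),interpolation=cv2.INTER_CUBIC)
cv2.imwrite("pics/z8.png",o)
```

```text
[634.10055157 150.20059757 272.33308263]
```

View pics/z8.png

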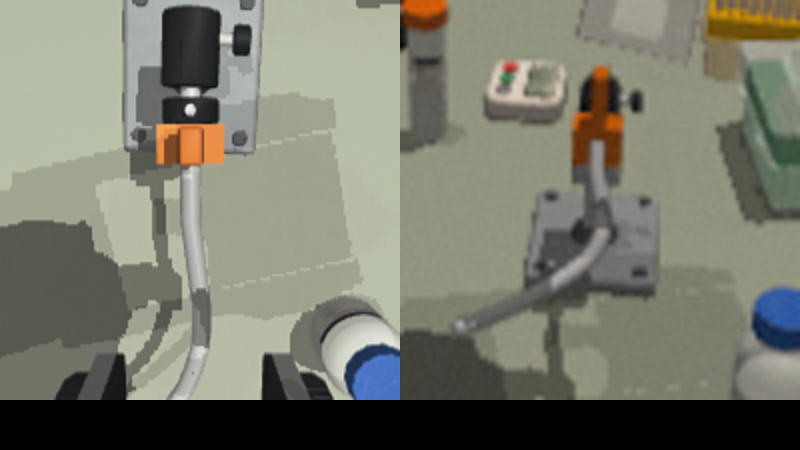

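The carriage hangs tab up against the stop ring at about (190,145) in the wrist crop, with no red showing. The hand is clear, so I'm handing in.

```bash
python3 -c "
from plant import arm
print(arm.hand_in())"
```

```text
the job is handed in; nothing more can be done
None
```

I threaded the carriage round the bend and pushed it home until the red sleeve was fully in, then left it hanging tab up with the gripper clear. I handed the job in about 27 s into the 72 s limit; the hand-in returned no verdict.

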